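# Offer up a leg flange over the block in the assembly jig

## Robot

A 6-joint arm with a two-finger parallel gripper is mounted at the origin on the work surface. World frame = base frame: x ahead of the robot, y to its left, z up, the work surface at z = 0. Lengths are in m, angles in rad, forces in N, time in s.
With the tool pointing down it reaches from about 0.325 to 0.75 m from the base axis. Payload 7.6 kg.
Tool frame: the origin (TCP) lies between the finger pads; the fingertips stand 22 mm ahead of it and the grasp point (between the pads) lies 3 mm ahead of it; z points along the fingers, y is the line along which they close (so a half turn about z gives the same grasp; the last joint's range is limited). The gripper opens to 85 mm and grips with 20 to 120 N. Pads are 22 mm wide; open, the fingers measure 114 mm over their backs; the gripper's body (76 mm by 85 mm) begins 54 mm behind the grasp point. The pads swing forward as they close: fully open they stand 13 mm farther back than shut.
Start: joints at [1.232, 0.052, 1.401, -0, 1.689, -0.07], TCP at [0.139, 0.506, 0.253] pointing down, gripper open.
Joint ranges: [-2.9, 2.9], [-0.91, 2.17], [0.12, 2.37], [-1.06, 4.2], [0.26, 2.73], [-2.93, 2.93]. Speed limits (rad/s): [2.57, 2.57, 3.01, 3.14, 3.14, 3.14].

## Interface

Orientations are given as a unit quaternion [x, y, z, w].
In Python, from station import ctrl gives the robot as it stands. The module is installed in compiled form; this text tells all that it offers.
- The arm moves only by the shell command python3 -m crank 'ROWS' [FORCE]. ROWS is JSON, a list that holds one entry, the list of rows, each a list of 7 numbers: the closure in counts, from 0 (fully open) to 255 (shut), then the shift along the world's x, y, z in cm, then the turn, a rotation vector about the world's x, y, z in degrees. A call has 1 to 5 rows; each row is the pose to reach, as a shift and turn from the pose commanded when the call began; what a row does not reach only later rows make up. A row lasts 1/10 s, in which the tool goes at most 50 mm and 8.59 degrees, less where a joint would pass 70% of its speed; a pose out of reach is approached as far as the arm can. A call with a gripper value outside its range is refused whole. The fingers move at their own pace and stop on an object; FORCE is the grip in N (left out, the last holds). Time passes only in rows, so rows that repeat a pose let the fingers close. It gives the time, the measured TCP pose, the force, the opening and the grip force at its end, in the units of the state.
- ctrl.get_state(): the state, without advancing time (a new reading comes with each control period).
- ctrl.grab_frame(name): name is "side" or "top"; returns the picture (400x640x3 uint8, blue, green, red); there is no depth.
- ctrl.get_calibration(name): a dict with "intrinsics" (3x3 intrinsics, pixels), "origin" and "rotation" of the camera in the world. Camera axes: x right, y up, looking along -z (the intrinsics and any distortion apply to the point x, -y, -z); pixel columns grow to the right and rows downward; lengths in m; the calibration is good to about 2 mm. A picture is of the moment at which its call begins. get_calibration takes no time and is no camera call.
- ctrl.sign_off(): hands the job in; it is judged then, once.
The state is a dict: "clock": time; "joint_pos": joint angles; "qvel": joint speeds; "tau": joint torques, N m; "tool_pos": TCP position; "tcp_rot": TCP orientation; "contact_force": force on the tool from outside, world axes, zero at the start; "torque": the same for the moment, N m; "grip_width": finger opening in m; "grip_force": force on a finger pad.
Only numpy, scipy, OpenCV 4.12 (cv2) and the standard library are available. Lean on these libraries where they do the work, as an engineer would, in place of code of your own. Each camera call takes 0.05 s, during which the arm holds its last target. There are 200 camera calls.

## Task

Seat the wooden block with the four threaded holes flat in the pocket of the plywood assembly jig, and let go of it there, holes upwards. Then pick up the steel leg flange by its square socket and hold it level over the block, about 15 mm clear of it and touching nothing else, with its four holes lined up so that each threaded hole is in full view through its hole, ready for someone to drop the screws in. Finish while still holding the flange there, steady, and leave the other tools and things on the table where they are.

Things in the scene. Friction and masses are not known exactly. Their poses are not given: they have to be found in the camera images.
- jig_pocket (a point): Centre of the jig's pocket floor, 12 mm above the table, z up. Wooden rails round the pocket, 100 (x) x 60 (y) mm, stand 17 mm above this floor, the upper 5 mm bevelled outwards at 45 degrees as a lead-in. The two long sides (y = +-30 mm) are open in the middle over 50 mm, so that fingers can reach down beside the block there; the short sides are closed.
- block_center (a point): Centre (half-way up) of the loose wooden block, 96 (x) x 56 (y) x 50 (z) mm, about 0.2 kg; z points up out of the face with four brass threaded holes. It lies on the table, holes up, left or right of the jig. In the pocket it has 2 mm of play on every side, either way round, its centre 25 mm above the floor.
- flange_center (a point): Centre (30 mm above the underside) of the loose steel flange, 0.25 to 0.4 kg: a plate 96 (x) x 56 (y) x 5 mm with an upright square tube socket in its middle, 28 x 28 mm outside, sides parallel to the plate's, 60 mm high overall. It lies flat on the table, socket up, on the other side of the jig from the block.
- block: The same block; origin at the centre of its underside, axes as above.
- flange: The same flange; origin at the centre of the plate's underside, axes as above.
- jig: The assembly jig, fixed to the table at a varying place and yaw: a plywood base 180 (x) x 140 (y) x 12 mm with low wooden rails on it round a pocket; origin at the centre of its underside on the table, axes as the pocket's.
- block_hole0 (a point): Mouth of one threaded hole (6 mm, in an 11 mm brass insert) in the block's top face, at x = +34 mm, y = +16 mm, z = +25 mm from the block's centre. The four holes lie at x = +-34, y = +-16 mm.
- flange_hole0 (a point): Centre of one 14 mm through-hole of the flange, at the plate's underside, at x = +34 mm, y = +16 mm, z = -30 mm from the flange's centre. The four holes lie at x = +-34, y = +-16 mm; either way round fits the block.
- block_hole2 (a point): Mouth of one threaded hole (6 mm, in an 11 mm brass insert) in the block's top face, at x = -34 mm, y = -16 mm, z = +25 mm from the block's centre. The four holes lie at x = +-34, y = +-16 mm.
- flange_hole2 (a point): Centre of one 14 mm through-hole of the flange, at the plate's underside, at x = -34 mm, y = -16 mm, z = -30 mm from the flange's centre. The four holes lie at x = +-34, y = +-16 mm; either way round fits the block.
- screwdriver: Loose screwdriver lying in front of the jig, near the robot; leave alone.
- wrench: Loose flat wrench lying beyond the jig on the left; leave alone.
- hammer: Loose hammer lying beyond the jig on the right; leave alone.
- offcut: Loose plain wood offcut 75 x 36 x 22 mm without holes, near the robot; origin under its centre; leave alone.
- glue: Standing glue bottle, 54 mm wide, 150 mm tall, far left; origin under its centre; leave alone.
- tape: Tape measure, 68 x 36 x 64 mm, far right; origin under its centre; leave alone.
There are look-alikes about, which are no part of the job. Of the things that look like the flange, the smallest one is meant.

How it is judged:
On the way:
1. the block is seated flat in the jig's pocket, holes up, and let go of (horizontal distance between block_center and jig_pocket below 0.005 m and z of block_center in the frame of jig_pocket between 0.022 and 0.0275 m and angle between the x axis of block_center and the x axis of jig_pocket, either way round below 0.09 rad and angle between block_center's own z axis and vertical below 0.04 rad and linear speed of block below 0.02 m/s and contact force between the fingers and block below 0.1 N), for 0.3 s.
At the end, for the whole second after the job is handed in: Block seated in the pocket (centre within 5 mm, underside within 3 mm of the floor, square to 0.09 rad), not touched. Flange held by the fingers, still, level to 0.06 rad, 5 to 30 mm above the block, touching neither block nor jig, its holes within 4 mm of the threaded holes, either way round (all of step 1 and ((horizontal distance between flange_hole0 and block_hole0 below 0.004 m and horizontal distance between flange_hole2 and block_hole2 below 0.004 m) or (horizontal distance between flange_hole0 and block_hole2 below 0.004 m and horizontal distance between flange_hole2 and block_hole0 below 0.004 m)) and z of flange_center in the frame of block_center between 0.06 and 0.085 m and angle between flange_center's own z axis and vertical below 0.06 rad and contact force between the fingers and flange above 1 N and contact force between flange and block below 0.1 N and contact force between flange and jig below 0.1 N and linear speed of flange below 0.02 m/s and angular speed of flange below 0.15 rad/s); the arm keeps its last pose, push and grip.
It fails at once if another tool or thing on the table was shifted by more than 40 mm (distance of any of screwdriver, wrench, hammer, offcut, glue, tape from where it was at the start of the episode above 0.04 m).
It also fails if it takes over 69 s, if anything falls off the work surface, if the arm or the gripper's body presses on something with over 40 N, if the wrist force passes 120 N, or if a joint passes its speed limit or range.

## Working session

There is one attempt and no reset: what is moved stays moved. The work goes in short steps, Python scripts to look and compute and a shell command to move; the robot and the scene stay as the last step left them, time stands still between calls to the robot, and variables do not carry over. Pictures are saved under pics/ and viewed, at most 10 in all, crops included, and the job is handed in when it is done.

```bash
mkdir -p pics; cat > h.py <<'E'
import numpy as np, cv2
from station import ctrl
def ray(name,u,v):
    c=ctrl.get_calibration(name);K=np.array(c["intrinsics"]);R=np.array(c["rotation"])
    d=np.linalg.inv(K)@np.array([u,v,1.]);d=R@np.array([d[0],-d[1],-d[2]])
    return np.array(c["origin"]),d
def onz(name,u,v,z):
    o,d=ray(name,u,v);return o+d*(z-o[2])/d[2]
def proj(name,p):
    c=ctrl.get_calibration(name);K=np.array(c["intrinsics"]);R=np.array(c["rotation"])
    q=R.T@(np.array(p)-np.array(c["origin"]));q=K@np.array([q[0],-q[1],-q[2]]);return q[:2]/q[2]
E
python3 - <<'E'
from h import *
for n in("top","side"):
    cv2.imwrite(f"pics/{n}0.png",ctrl.grab_frame(n)); c=ctrl.get_calibration(n); print(c)
print(ctrl.get_state())
E
```

```text
{'intrinsics': array([[381.04831786,   0.        , 314.42989841],
       [  0.        , 381.04831786, 197.8136542 ],
       [  0.        ,   0.        ,   1.        ]]), 'origin': array([0.31959804, 0.01270219, 1.23302772]), 'rotation': array([ 0.07476119, -0.07832274, -0.69697365,  0.7088752 ])}
{'intrinsics': array([[468.56766558,   0.        , 314.30424467],
       [  0.        , 468.56766558, 201.31146391],
       [  0.        ,   0.        ,   1.        ]]), 'origin': array([0.30669265, 0.94930585, 1.16233119]), 'rotation': array([-0.04594207,  0.3536811 ,  0.924165  , -0.13681393])}
{'clock': 0.1, 'joint_pos': array([ 1.23167079e+00,  5.27773589e-02,  1.40162819e+00, -4.69014512e-06,
        1.68861957e+00, -7.03316920e-02]), 'qvel': array([ 0.00142698, -0.00239773, -0.0022667 ,  0.00029047,  0.00011904,
        0.00234734]), 'tau': array([ 1.13243528e-03, -3.82577634e+01, -3.60990179e+01, -3.92380093e-05,
        4.68675644e-03,  2.39198783e-05]), 'tool_pos': array([0.13933727, 0.5059188 , 0.25255224]), 'tcp_rot': array([ 1.33992932e-01,  9.90982029e-01, -7.01749633e-04, -1.43331002e-04]), 'contact_force': array([-0.0571247 ,  0.22980774,  0.83817761]), 'torque': array([-0.00355569, -0.01441065, -0.00261059]), 'grip_force': 0.0, 'grip_width': 0.08549085235086602}
```

View pics/top0.png

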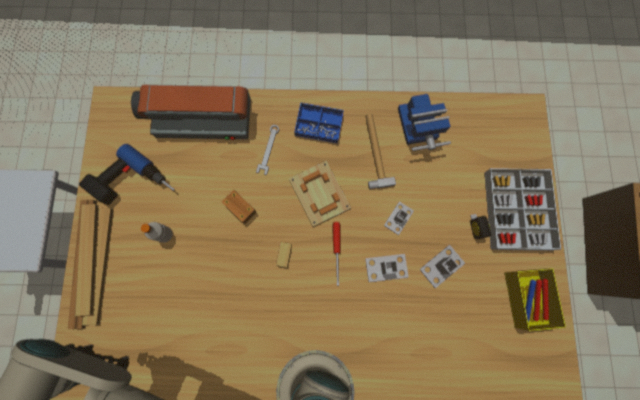

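View pics/side0.png

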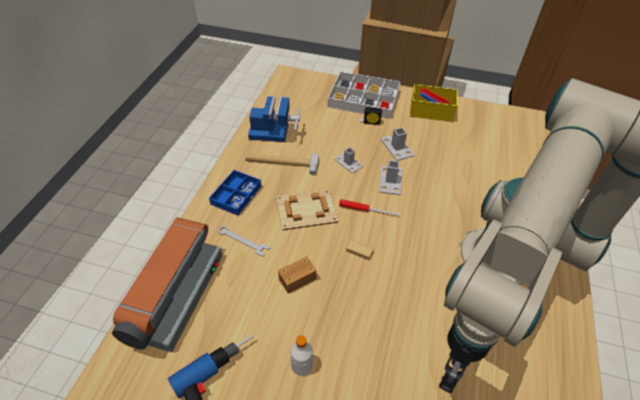

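The top view shows the block at (239,207), the jig at (320,193), the offcut at (285,255) and the screwdriver at (337,250). Three things look like the flange: (399,218), (387,268) and (442,266). The one at (399,218) has the smallest plate, so it fits "the smallest". The side view agrees, with it at (349,160). I'll confirm in a crop.

```bash
sed -i '1a from scipy.spatial.transform import Rotation as Ro' h.py; sed -i 's/R=np.array(c\["rotation"\])/R=Ro.from_quat(c["rotation"]).as_matrix()/' h.py
python3 - <<'E'
from h import *
im=cv2.imread("pics/top0.png");s=cv2.imread("pics/side0.png")
a=cv2.resize(im[180:290,220:480],None,fx=3,fy=3,interpolation=cv2.INTER_CUBIC)[:,:780]
b=cv2.resize(s[120:220,270:430],None,fx=2.6,fy=2.6,interpolation=cv2.INTER_CUBIC)
o=np.zeros((600,780,3),np.uint8);o[:330]=a;o[335:595,:416]=b
# second: block in side
c=cv2.resize(s[245:300,265:330],None,fx=4,fy=4,interpolation=cv2.INTER_CUBIC);o[335:555,420:680]=c
cv2.imwrite("pics/c1.png",o)
for u,v,z in((239,207,.05),(320,193,.029),(399,218,.005),(387,268,.005),(442,266,.005)):print(onz("top",u,v,z))
hsv=cv2.cvtColor(im,cv2.COLOR_BGR2HSV)
for p in((207,239),(193,320),(220,350),(214,393),(240,300),(170,320)):print(p,hsv[p])
E
```

```text
[0.54644782 0.24654376 0.05      ]
[ 0.60130688 -0.00903851  0.029     ]
[ 0.52764914 -0.26865669  0.005     ]
[ 0.3661689  -0.22541279  0.005     ]
[ 0.37531329 -0.40079002  0.005     ]
(207, 239) [ 14 168 132]
(193, 320) [ 25  88 159]
(220, 350) [ 20 126 158]
(214, 393) [ 60   2 158]
(240, 300) [ 18 131 156]
(170, 320) [ 20 101 159]
```

View pics/c1.png

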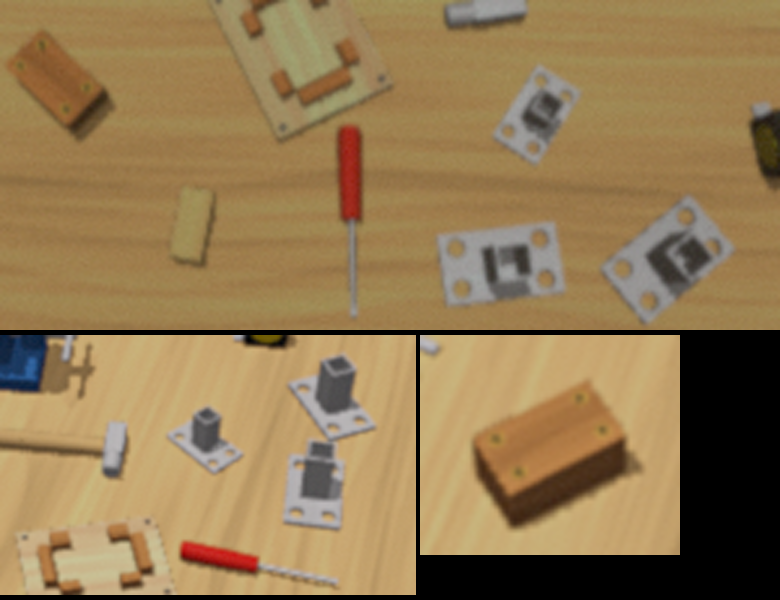

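The crop confirms it: the plate at crop (537,113), i.e. (399,218), is clearly the smallest of the three. The block, with four brass inserts, is the brown one. Next I measure outlines in both views.

```bash
cat > m.py <<'E'
from h import *
def rect(name,mask,z,seed=None):
    cs,_=cv2.findContours(mask.astype(np.uint8)*255,cv2.RETR_EXTERNAL,cv2.CHAIN_APPROX_NONE)
    pts=np.vstack([c for c in cs if cv2.contourArea(c)>12])[:,0]
    w=np.array([onz(name,u,v,z)[:2] for u,v in pts])*1000
    (c,s,a)=cv2.minAreaRect(w.astype(np.float32))
    if s[0]<s[1]: a+=90; s=s[::-1]
    return np.round(c,1),np.round(s,1),round((a+90)%180-90,1)
def win(im,b):
    u0,u1,v0,v1=b;m=np.zeros(im.shape[:2],bool);m[v0:v1,u0:u1]=1;return m
E
python3 - <<'E'
from m import *
W={"top":dict(jig=(285,355,155,228),blk=(218,262,185,230),fl=(382,416,200,237)),
"side":dict(jig=(270,342,184,232),blk=(274,320,254,295),fl=(330,365,142,175))}
out=np.zeros((600,800,3),np.uint8)
for i,n in enumerate(W):
    im=cv2.imread(f"pics/{n}0.png");hsv=cv2.cvtColor(im,cv2.COLOR_BGR2HSV).astype(int);H,S,V=hsv[...,0],hsv[...,1],hsv[...,2]
    w=W[n]
    rail=win(im,w["jig"])&(H<17)&(S>125)
    base=win(im,w["jig"])&(((S<105)&(V>110))|rail)
    bt=win(im,w["blk"])&(H<17)&(S>145)&(V>105)
    ball=win(im,w["blk"])&(H<17)&(S>140)
    fl=win(im,w["fl"])&(S<60)
    for k,(m,z) in enumerate(((rail,.029),(base,.012),(bt,.05),(fl,.005))):
        print(n,("rail","base","blk","fl")[k],rect(n,m,z))
    vis=im.copy()
    for m,c in((base,(255,0,0)),(rail,(0,0,255)),(bt,(0,255,0)),(fl,(255,0,255))):vis[m]=c
    j=w
    for q,key in enumerate(("jig","blk","fl")):
        u0,u1,v0,v1=w[key]
        cc=np.hstack([im[v0:v1,u0:u1],vis[v0:v1,u0:u1]])
        cc=cv2.resize(cc,(266,150 if n=="x" else int(266*cc.shape[0]/cc.shape[1])),interpolation=cv2.INTER_NEAREST)
        out[i*300:i*300+cc.shape[0],q*267:q*267+266]=cc
cv2.imwrite("pics/c2.png",out[:500])
E
```

```text
top rail (array([578. , -21.9]), array([201.7,  97.3]), 26.3)
top base (array([588.8, -17.2]), array([222.4, 138.7]), 28.0)
top blk (array([551.6, 251.7]), array([92.9, 53.2]), 46.8)
top fl (array([ 529., -267.]), array([97.2, 56.2]), -33.4)
side rail (array([580.2, -10.5]), array([184.1, 103.4]), 27.7)
side base (array([601.3,  -9.4]), array([219.2, 207.3]), 14.8)
side blk (array([550.7, 257.5]), array([94.4, 54.5]), 48.4)
side fl (array([ 522.1, -278.4]), array([107.5,  87.3]), -33.5)
```

View pics/c2.png

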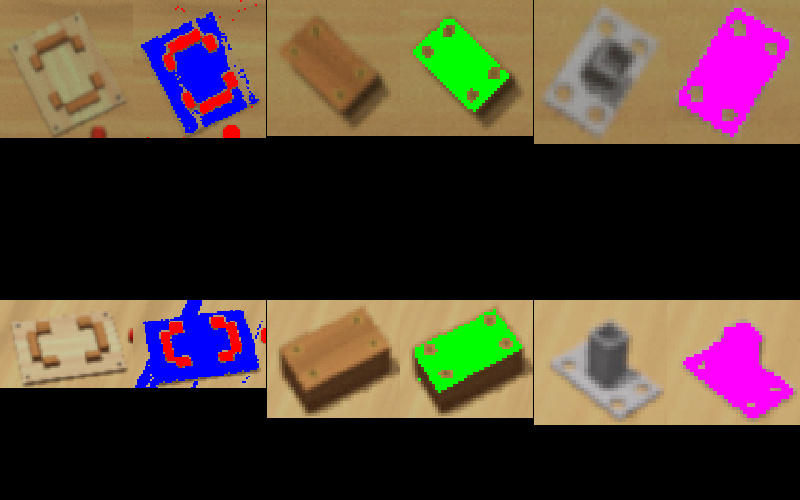

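```bash
python3 - <<'E'
from m import *
W={"top":dict(jig=(290,352,158,222),fl=(382,416,200,237),blk=(218,262,185,230)),"side":dict(jig=(272,334,186,230),fl=(330,365,142,175),blk=(274,320,254,295))}
for n in W:
    im=cv2.imread(f"pics/{n}0.png");hsv=cv2.cvtColor(im,cv2.COLOR_BGR2HSV).astype(int);H,S,V=hsv[...,0],hsv[...,1],hsv[...,2]
    rail=win(im,W[n]["jig"])&(H<17)&(H>6)&(S>125)
    rail=cv2.morphologyEx(rail.astype(np.uint8),cv2.MORPH_CLOSE,np.ones((3,3)))>0
    print(n,"rail",rect(n,rail,.029), rect(n,rail,.012))
    # pocket floor hole inside ring: convex hull minus rails -> floor pixels
    cs,_=cv2.findContours(rail.astype(np.uint8),0,1);hull=cv2.convexHull(np.vstack(cs));m=np.zeros(im.shape[:2],np.uint8);cv2.fillConvexPoly(m,hull,1)
    ys,xs=np.nonzero(m);M=cv2.moments(m,True);print(" hull centroid",onz(n,M["m10"]/M["m00"],M["m01"]/M["m00"],.029)*1000)
    pl=win(im,W[n]["fl"])&(S<60)&(V>(140))
    print(n,"plate",rect(n,pl,.005),pl.sum(), np.percentile(V[win(im,W[n]["fl"])&(S<60)],[5,25,50,75]))
    # threaded holes: blobs inside block top not mask
    bt=win(im,W[n]["blk"])&(H<17)&(S>145)&(V>105)
    cs,_=cv2.findContours(bt.astype(np.uint8),0,1);c=max(cs,key=cv2.contourArea);m=np.zeros(im.shape[:2],np.uint8);cv2.drawContours(m,[c],-1,1,-1)
    h=cv2.convexHull(c);m2=m*0;cv2.fillConvexPoly(m2,h,1);m2=cv2.erode(m2,np.ones((3,3)))
    k,_,st,ce=cv2.connectedComponentsWithStats((m2&~bt).astype(np.uint8))
    p=[onz(n,*ce[i],.05)[:2]*1000 for i in range(1,k) if st[i,4]>3];print(" holes",np.round(p,1).tolist(),np.mean(p,0))
E
```

```text
top rail (array([605.5,  -7.2]), array([138.1,  97.7]), 27.8) (array([609.6,  -7.5]), array([140. ,  99.1]), 27.8)
 hull centroid [621.28327797 -26.73593471  29.        ]
top plate (array([ 529.4, -267.3]), array([96.3, 56.2]), -33.4) 248 [ 66.8 106.  143.  153. ]
 holes [[586.6, 266.4], [563.9, 287.5], [541.5, 216.3], [518.0, 237.6]] [552.49032394 251.95267393]
side rail (array([602.3,   1.1]), array([134.2, 103.4]), 27.7) (array([606.7, -13.2]), array([136.2, 105. ]), 27.7)
 hull centroid [602.03141409   2.49088778  29.        ]
side plate (array([ 527.1, -263.8]), array([98.6, 57.7]), -31.5) 199 [ 77.    90.   151.   174.25]
 holes [[539.6, 218.2], [516.8, 240.1], [585.0, 268.8], [561.5, 290.0]] [550.71792845 254.25824747]
```

Positions in mm:

| Item | Position | Yaw | Note |
|---|---|---|---|
| Block | (551.5, 253) | 48° | |
| Jig | about (605, -5) | 27.7° | |
| Flange | about (528.5, -266) | -33° | socket up |

The tool's y axis is at 74.6° and has to go to -42°. I'm moving above the block now.

```bash
python3 -m crank '[[[0,2.7,-1.7,0,0,0,-7.8],[0,5.5,-3.4,0,0,0,-15.6],[0,8.2,-5.1,0,0,0,-23.4],[0,11,-6.8,0,0,0,-31.2],[0,13.7,-8.4,0,0,0,-39]]]' 30
python3 -m crank '[[[0,2.7,-1.7,0,0,0,-7.8],[0,5.5,-3.4,0,0,0,-15.6],[0,8.2,-5.1,0,0,0,-23.4],[0,11,-6.8,0,0,0,-31.2],[0,13.7,-8.4,0,0,0,-39]]]'
python3 -m crank '[[[0,2.7,-1.7,-2,0,0,-7.8],[0,5.5,-3.4,-4,0,0,-15.6],[0,8.2,-5.1,-6,0,0,-23.4],[0,11,-6.8,-8,0,0,-31.2],[0,13.8,-8.5,-10,0,0,-38.6]]]'
python3 -m crank '[[[0,0,0,0,0,0,0],[0,0,0,0,0,0,0],[0,0,0,0,0,0,0]]]'
cat > st.py <<'E'
from h import *
s=ctrl.get_state();R=Ro.from_quat(s["tcp_rot"]).as_matrix()
print(round(s["clock"],2),np.round(s["tool_pos"]*1000,1),"ydir",np.degrees(np.arctan2(R[1,1],R[0,1])).round(2),"zdir",R[:,2].round(3),"w",(s["grip_width"]*1000).round(1),"g",round(float(s["grip_force"]),1),"F",s["contact_force"].round(1),"j6",s["joint_pos"][[0,5]].round(2))
E
python3 st.py
```

```text
clock: 0.6
tool_pos: [0.2773, 0.4212, 0.2529]
tcp_rot: [0.46, 0.888, -0.0, -0.0]
contact_force: [0.8, 0.1, -0.7]
grip_width: 0.085
grip_force: 0.0
clock: 1.1
tool_pos: [0.4144, 0.3372, 0.2529]
tcp_rot: [0.73, 0.684, -0.0, -0.0]
contact_force: [0.3, 1.3, -0.4]
grip_width: 0.085
grip_force: 0.0
clock: 1.6
tool_pos: [0.5522, 0.2522, 0.152]
tcp_rot: [0.915, 0.404, -0.0, 0.0]
contact_force: [0.8, 0.2, 0.2]
grip_width: 0.0852
grip_force: 0.0
clock: 1.9
tool_pos: [0.5511, 0.2538, 0.154]
tcp_rot: [0.913, 0.408, 0.0, -0.0]
contact_force: [-0.1, 0.7, 0.7]
grip_width: 0.0858
grip_force: 0.0Traceback (most recent call last):
  File "st.py", line 3, in <module>
    print(round(s["clock"],2),np.round(s["tool_pos"]*1000,1),"ydir",np.degrees(np.arctan2(R[1,1],R[0,1])).round(2),"zdir",R[:,2].round(3),"w",(s["grip_width"]*1000).round(1),"g",round(float(s["grip_force"]),1),"F",s["contact_force"].round(1),"j6",s["joint_pos"][[0,5]].round(2))
                                                                                                                                              ^^^^^^^^^^^^^^^^^^^^^^^^^^^^
AttributeError: 'float' object has no attribute 'round'
```

```bash
sed -i 's/(s\["grip_width"\]\*1000).round(1)/round(s["grip_width"]*1000,1)/' st.py
python3 -m crank '[[[0,0,0,-3,0,0,0],[0,0,0,-6,0,0,0],[0,0,0,-8.5,0,0,0],[0,0,0,-10,0,0,0],[0,0,0,-10.8,0,0,0]]]'
python3 st.py
python3 -m crank '[[[255,0,0,0,0,0,0],[255,0,0,0,0,0,0],[255,0,0,0,0,0,0],[255,0,0,0,0,0,0],[255,0,0,0,0,0,0]]]' 40 >/dev/null
python3 -m crank '[[[255,0,0,0,0,0,0],[255,0,0,0,0,0,0],[255,0,0,0,0,0,0],[255,0,0,0,0,0,0],[255,0,0,0,0,0,0]]]' >/dev/null
python3 st.py
python3 -m crank '[[[255,0,0,1,0,0,0],[255,0,0,3,0,0,0],[255,0,0,6,0,0,0],[255,0,0,9,0,0,0],[255,0,0,9,0,0,0]]]' >/dev/null
python3 st.py
```

```text
clock: 2.4
tool_pos: [0.5508, 0.2537, 0.0448]
tcp_rot: [0.913, 0.407, -0.0, -0.0]
contact_force: [0.2, 0.3, 0.5]
grip_width: 0.0855
grip_force: 0.0
2.4 [550.8 253.7  44.8] ydir -41.92 zdir [-0.001 -0.    -1.   ] w 85.5 g 0.0 F [0.2 0.3 0.5] j6 [0.37 1.1 ]
3.4 [552.4 253.6  47.3] ydir -42.0 zdir [ 0.003  0.001 -1.   ] w 54.9 g 45.4 F [-1.2  0.4  6.8] j6 [0.37 1.1 ]
3.9 [553.4 253.9 141. ] ydir -42.0 zdir [ 0.008  0.003 -1.   ] w 55.5 g 44.7 F [ 0.3 -0.5 -0.5] j6 [0.37 1.1 ]
```

```bash

python3 -m crank '[[[255,0.8,-4.3,0,0,0,-3.4],[255,1.7,-8.6,0,0,0,-6.8],[255,2.6,-13,0,0,0,-10.2],[255,3.5,-17.3,0,0,0,-13.6],[255,4.3,-21.6,0,0,0,-17]]]' >/dev/null
python3 -m crank '[[[255,0.5,-2.5,0,0,0,-2],[255,0.9,-4.3,0,0,0,-3.3],[255,0.9,-4.3,-2,0,0,-3.3],[255,0.9,-4.3,-4,0,0,-3.3],[255,0.9,-4.3,-4,0,0,-3.3]]]' >/dev/null
python3 -m crank '[[[255,0,0,0,0,0,0],[255,0,0,0,0,0,0],[255,0,0,0,0,0,0]]]' >/dev/null
python3 st.py
python3 - <<'E'
from h import *
o=[]
for n,(u0,u1,v0,v1) in (("side",(255,350,160,240)),("top",(280,375,140,220))):
    im=ctrl.grab_frame(n);cv2.imwrite(f"pics/{n}1.png",im);o.append(cv2.resize(im[v0:v1,u0:u1],None,fx=4.2,fy=4.2,interpolation=cv2.INTER_CUBIC))
cv2.imwrite("pics/c3.png",np.hstack(o))
E
```

```text
5.2 [604.   -5.6  96.7] ydir -62.27 zdir [ 0.002 -0.    -1.   ] w 55.2 g 44.5 F [-0.   0.2 -2. ] j6 [-0.07  1.02]
```

View pics/c3.png

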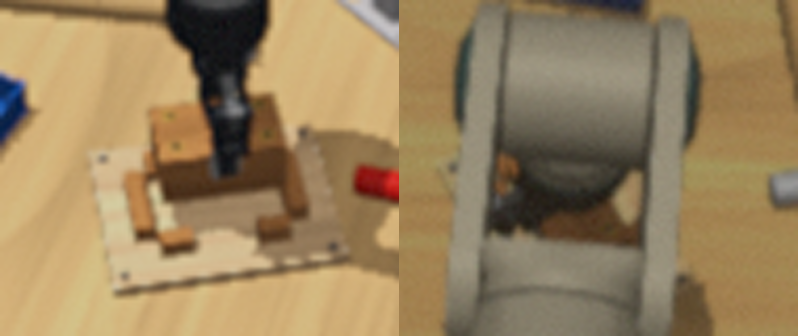

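The side view shows the block hovering over the pocket, squared to the rails, its inserts at crop (175,145), (258,103), (265,130). The arm hides most of the top view. I'll compare inserts and jig screw dots in the side view.

```bash
python3 - <<'E'
from m import *
def dots(n,f,seeds,z):
    im=cv2.imread(f);g=cv2.cvtColor(im,cv2.COLOR_BGR2GRAY)
    bh=cv2.morphologyEx(g,cv2.MORPH_BLACKHAT,np.ones((7,7),np.uint8)).astype(float);P=[]
    for u,v in seeds:
        u,v=int(round(u)),int(round(v));r=4;w=bh[v-r:v+r+1,u-r:u+r+1];w=np.clip(w-w.max()*.5,0,None)
        yy,xx=np.mgrid[v-r:v+r+1,u-r:u+r+1];c=((w*xx).sum()/w.sum(),(w*yy).sum()/w.sum());p=onz(n,*c,z)[:2]*1000;P.append(p);print(n,np.round(c,1),p.round(1),round(float(w.max())))
    return np.array(P)
for n,s in(("side",[(279,197.5),(330,190.5),(283,228),(336,220)]),("top",[(293,167),(324,166),(313.7,222.7),(347.7,206.3)])):
    P=dots(n,f"pics/{n}0.png",s,.012);print("mean",P.mean(0).round(1));D=P[:,None]-P[None];print(np.hypot(*D.T).round(0)[0:3])
P=dots("side","pics/side1.png",[(255+175/4.2,160+145/4.2),(255+258/4.2,160+103/4.2),(255+265/4.2,160+131/4.2)],.0994)
im=cv2.imread("pics/side1.png");hsv=cv2.cvtColor(im,cv2.COLOR_BGR2HSV).astype(int);H,S,V=hsv[...,0],hsv[...,1],hsv[...,2]
bt=win(im,(285,325,180,208))&(H<17)&(H>6)&(S>140)&(V>105)
vis=im.copy();vis[bt]=(0,255,0)
cv2.imwrite("pics/c4.png",np.hstack([cv2.resize(cv2.imread("pics/side0.png")[180:235,265:345],None,fx=5,fy=5),cv2.resize(vis[175:230,275:345],None,fx=5,fy=5,interpolation=0)]))
print(rect("side",bt,.0994))
E
```

```text
side [279.1 197.4] [703.3 -22.1] 23
side [326.3 191.4] [561.2 -94.6] 26
side [285.4 228.7] [640.7  96.8] 48
side [334.5 221.5] [501.1  23.5] 44
mean [601.6   0.9]
[[  0. 160. 134. 207.]
 [160.   0. 207. 132.]
 [134. 207.   0. 158.]]
top [292.4 166.6] [694.2  84. ] 2
top [324.5 164.3] [704.2 -23. ] 21
top [314.9 224.8] [499.4   5.8] 18
top [347.6 207.7] [ 557.5 -100. ] 17
mean [613.8  -8.3]
[[  0. 107. 210. 229.]
 [107.   0. 207. 166.]
 [210. 207.   0. 121.]]
side [294.9 196.4] [628.5  33.5] 19
side [312.7 183.9] [591.4 -33.8] 31
side [314.1 187. ] [583.5 -22. ] 26
(array([616.1,  10.6]), array([136.2,  75.2]), 45.1)
```

View pics/c4.png

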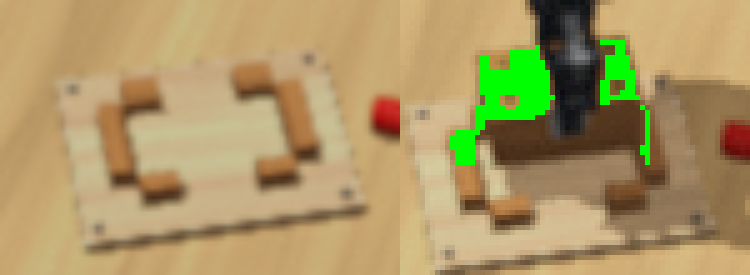

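The left half shows the jig's four screw dots at side (279,197.6), (326.4,191.6), (284.6,225.8), (334.4,218.6). The right half shows the block's inserts at about (295.4,187), (297,195.2), (318.6,192.6). My seeds for the lower two dots had caught the base edge, so I recompute with tighter windows.

```bash
cat > d.py <<'E'
from m import *
def cen(n,im,seeds,z,r,kind):
    P=[];C=[];im=im.astype(float)
    hsv=cv2.cvtColor(im.astype(np.uint8),cv2.COLOR_BGR2HSV).astype(float)
    for u,v in seeds:
        for _ in range(2):
            a,b=int(round(u)),int(round(v));sl=np.s_[b-r:b+r+1,a-r:a+r+1]
            w=255-hsv[sl][...,2] if kind=="dark" else hsv[sl][...,0]
            w=np.clip(w-np.median(w)-.25*(w.max()-np.median(w)),0,None);yy,xx=np.mgrid[b-r:b+r+1,a-r:a+r+1]
            u,v=(w*xx).sum()/w.sum(),(w*yy).sum()/w.sum()
        C.append((round(float(u),1),round(float(v),1)));P.append(onz(n,u,v,z)[:2]*1000)
    return np.array(P),C
E
python3 - <<'E'
from d import *
J=[(279,197.6),(326.4,191.6),(284.6,225.8),(334.4,218.6)]
for f in("side0","side1"):
    P,C=cen("side",cv2.imread(f"pics/{f}.png"),J,.012,2,"dark");print(C,P.round(1).tolist(),"mean",P.mean(0).round(1))
    for a,b in((0,1),(2,3)):
        d=P[a]-P[b];print(np.degrees(np.arctan2(d[1],d[0])).round(1),np.hypot(*d).round(1))
P,C=cen("top",cv2.imread("pics/top0.png"),[(313.7,222.7),(324.5,164.3),(347.7,206.3),(293,168)],.012,2,"dark");print("top",C,P.round(1).tolist())
P,C=cen("side",cv2.imread("pics/side1.png"),[(295.4,187),(318.6,192.6),(297,195.2)],.0994,2,"hue");print(C,P.round(1).tolist(),(P[0]+P[1])/2,[np.hypot(*(P[i]-P[2])) for i in(0,1)])
d=P[2]-P[1];print(np.degrees(np.arctan2(d[1],d[0])))
E
```

```text
[(279.1, 197.4), (326.3, 191.4), (285.4, 228.6), (335.0, 221.4)] [[703.5, -22.0], [561.2, -94.6], [640.7, 96.5], [499.8, 22.8]] mean [6.013e+02 6.000e-01]
27.0 159.8
27.6 159.0
[(279.1, 197.4), (326.9, 191.6), (285.4, 228.6), (334.2, 218.9)] [[703.6, -22.1], [559.1, -94.3], [640.7, 96.5], [505.0, 13.7]] mean [602.1  -1.6]
26.6 161.5
31.4 158.9
top [(314.4, 223.1), (324.5, 164.0), (346.8, 206.0), (291.8, 168.8)] [[505.1, 7.6], [705.1, -23.1], [563.4, -97.6], [686.4, 85.9]]
[(294.6, 187.3), (318.1, 191.6), (296.8, 194.6)] [[641.3, -2.9], [566.0, -6.9], [625.2, 24.8]] [603.67350125  -4.92060367] [np.float64(32.09656093683583), np.float64(67.12589235642021)]
28.21174165389711
```

The block centre is (603.7, -4.9) and the jig centre (604.3, -4.2), both in the side view, and the yaws agree to under 1°. That is within the lead-in, so I lower the block, watching the force.

```bash

python3 -m crank '[[[255,0.05,0.05,-0.6,0,0,-0.5],[255,0.05,0.05,-1.2,0,0,-0.5],[255,0.05,0.05,-1.7,0,0,-0.5],[255,0.05,0.05,-2.0,0,0,-0.5],[255,0.05,0.05,-2.0,0,0,-0.5]]]' >/dev/null; python3 st.py
python3 -m crank '[[[255,0,0,-0.3,0,0,0],[255,0,0,-0.6,0,0,0],[255,0,0,-0.9,0,0,0],[255,0,0,-1.2,0,0,0],[255,0,0,-1.2,0,0,0]]]' >/dev/null; python3 st.py
```

```text
5.8 [603.5  -5.3  74.4] ydir -62.8 zdir [-0.001 -0.    -1.   ] w 54.9 g 44.5 F [-0.6  0.3 -0.2] j6 [-0.07  1.03]
6.3 [603.9  -5.2  62.9] ydir -62.79 zdir [-0.  0. -1.] w 55.2 g 44.5 F [ 0.   1.1 -1.9] j6 [-0.07  1.03]
```

```bash

python3 -m crank '[[[255,0,0,-0.15,0,0,0],[255,0,0,-0.3,0,0,0],[255,0,0,-0.35,0,0,0],[255,0,0,-0.35,0,0,0]]]' >/dev/null; python3 st.py
python3 -m crank '[[[0,0,0,0,0,0,0],[0,0,0,0,0,0,0],[0,0,0,0,0,0,0],[0,0,0,0,0,0,0],[0,0,0,0,0,0,0]]]' >/dev/null; python3 st.py
```

```text
6.7 [603.9  -5.3  59.8] ydir -62.8 zdir [ 0. -0. -1.] w 55.2 g 44.6 F [ 0.6 -0.  -2.1] j6 [-0.07  1.03]
7.2 [603.9  -5.3  59.9] ydir -62.8 zdir [ 0. -0. -1.] w 85.5 g 0.0 F [ 0.5  0.3 -0.3] j6 [-0.07  1.03]
```

```bash

python3 -m crank '[[[0,0,0,2,0,0,0],[0,0,0,5,0,0,0],[0,0,0,9,0,0,0],[0,0,0,13,0,0,0],[0,0,0,15,0,0,0]]]' >/dev/null
python3 -m crank '[[[0,-1.2,-4.3,0,0,0,5],[0,-2.4,-8.6,0,0,0,10],[0,-3.7,-13,0,0,0,15],[0,-5,-17.3,0,0,0,20],[0,-6.2,-21.6,0,0,0,25]]]' >/dev/null
python3 -m crank '[[[0,-0.8,-2.5,-2,0,0,3],[0,-1.3,-4.4,-5,0,0,4.8],[0,-1.3,-4.4,-8,0,0,4.8],[0,-1.3,-4.4,-8,0,0,4.8],[0,-1.3,-4.4,-8,0,0,4.8]]]' >/dev/null
python3 st.py
python3 - <<'E'
from h import *
o=[]
for n,(u0,u1,v0,v1) in (("side",(265,360,140,235)),("top",(280,375,145,240))):
    im=ctrl.grab_frame(n);cv2.imwrite(f"pics/{n}2.png",im);o.append(cv2.resize(im[v0:v1,u0:u1],None,fx=4.2,fy=4.2,interpolation=cv2.INTER_CUBIC))
cv2.imwrite("pics/c5.png",np.hstack(o))
E
```

```text
8.7 [ 529.  -265.1  130.3] ydir -32.99 zdir [-0.  0. -1.] w 85.4 g 0.0 F [-0.7  0.3  1.1] j6 [-0.53  0.05]
```

View pics/c5.png

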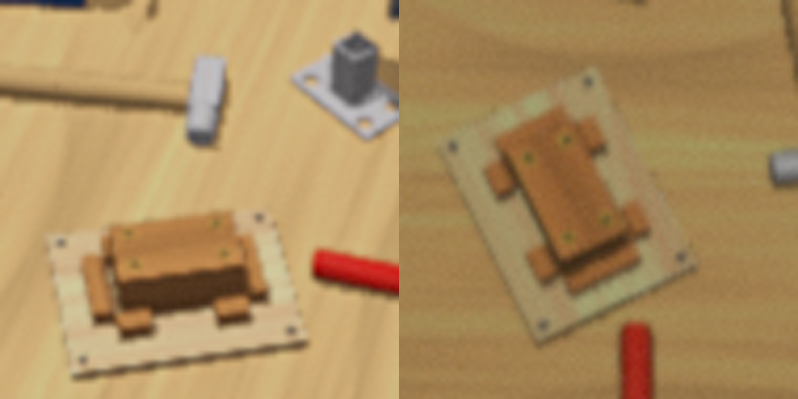

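The block sits level in the pocket in both views. Side inserts are at crop (130,233), (217,222), (135,264), (224,253); top inserts at (529,157), (566,140), (606,219), (569,237). Now I grasp the flange and compute the block's hole centre and yaw from the pictures just taken.

```bash

python3 -m crank '[[[0,0,0,-3,0,0,0],[0,0,0,-6,0,0,0],[0,0,0,-8,0,0,0],[0,0,0,-8.5,0,0,0],[0,0,0,-8.5,0,0,0]]]' >/dev/null; python3 st.py
python3 -m crank '[[[255,0,0,0,0,0,0],[255,0,0,0,0,0,0],[255,0,0,0,0,0,0],[255,0,0,0,0,0,0],[255,0,0,0,0,0,0]]]' 60 >/dev/null; python3 st.py
python3 -m crank '[[[255,0,0,0,0,0,0],[255,0,0,0,0,0,0],[255,0,0,0,0,0,0],[255,0,0,0,0,0,0],[255,0,0,0,0,0,0]]]' >/dev/null; python3 st.py
python3 - <<'E'
from d import *
S=[(265+a/4.2,140+b/4.2) for a,b in((130,233),(217,222),(135,264),(224,253))]
T=[(280+(a-399)/4.2,145+b/4.2) for a,b in((529,157),(566,140),(606,219),(569,237))]
for n,s in(("side",S),("top",T)):
    P,C=cen(n,cv2.imread(f"pics/{n}2.png"),s,.062,2,"hue");Q=np.array([onz(n,*p,.062)[:2]*1000 for p in s])
    for X in(P,Q):
        i=(0,1,2,3) if n=="side" else (1,2,0,3)
        l=[X[i[0]]-X[i[1]],X[i[2]]-X[i[3]]];print(n,X.mean(0).round(1),[(np.degrees(np.arctan2(d[1],d[0])).round(1),np.hypot(*d).round(1)) for d in l])
E
```

```text
9.3 [ 529.5 -265.3   45.9] ydir -32.97 zdir [ 0.001 -0.001 -1.   ] w 85.5 g 0.0 F [ 0.3 -0.6  0.2] j6 [-0.53  0.05]
9.8 [ 529.3 -265.6   45.7] ydir -33.01 zdir [ 0.001 -0.001 -1.   ] w 27.3 g 61.2 F [ 0.3 -0.4  3.6] j6 [-0.53  0.05]
10.3 [ 529.3 -265.5   45.7] ydir -33.0 zdir [ 0.001 -0.001 -1.   ] w 27.3 g 61.4 F [-0.8  0.5  6.1] j6 [-0.53  0.05]
side [603.6  -5.2] [(np.float64(26.3), np.float64(67.8)), (np.float64(26.4), np.float64(67.8))]
side [601.   -4.3] [(np.float64(27.0), np.float64(67.1)), (np.float64(26.6), np.float64(67.6))]
top [604.8  -6.1] [(np.float64(27.9), np.float64(69.1)), (np.float64(27.4), np.float64(68.1))]
top [604.1  -8.6] [(np.float64(26.9), np.float64(68.2)), (np.float64(26.9), np.float64(68.7))]
```

```bash

python3 -m crank '[[[255,0,0,1,0,0,0],[255,0,0,3,0,0,0],[255,0,0,7,0,0,0],[255,0,0,11,0,0,0],[255,0,0,13,0,0,0]]]' >/dev/null; python3 st.py
python3 -m crank '[[[255,0.7,2.6,0,0,0,6],[255,1.5,5.2,0,0,0,12],[255,2.2,7.8,0,0,0,18],[255,3,10.4,0,0,0,24],[255,3.7,13,0,0,0,30]]]' >/dev/null
python3 -m crank '[[[255,0.7,2.6,0,0,0,6],[255,1.5,5.2,0,0,0,12],[255,2.2,7.8,0,0,0,18],[255,3,10.4,0,0,0,24],[255,3.8,13,0,0,0,30.2]]]' >/dev/null
python3 -m crank '[[[255,0,0,-1,0,0,0],[255,0,0,-2,0,0,0],[255,0,0,-2.5,0,0,0],[255,0,0,-2.5,0,0,0],[255,0,0,-2.5,0,0,0]]]' >/dev/null; python3 st.py
python3 - <<'E'
from h import *
o=[]
for n,(u0,u1,v0,v1) in (("side",(255,350,140,235)),("top",(280,375,145,240))):
    im=ctrl.grab_frame(n);cv2.imwrite(f"pics/{n}3.png",im);o.append(cv2.resize(im[v0:v1,u0:u1],None,fx=4.2,fy=4.2,interpolation=cv2.INTER_CUBIC))
cv2.imwrite("pics/c6.png",np.hstack(o))
E
```

```text
10.8 [ 529.5 -265.7  178.8] ydir -33.0 zdir [ 0.004 -0.002 -1.   ] w 27.4 g 60.4 F [ 0.2 -0.2 -3.1] j6 [-0.53  0.05]
12.3 [603.8  -6.1 149.8] ydir 27.11 zdir [-0.  0. -1.] w 27.0 g 60.2 F [ 0.3 -0.1 -2.3] j6 [-0.07 -0.54]
```

View pics/c6.png

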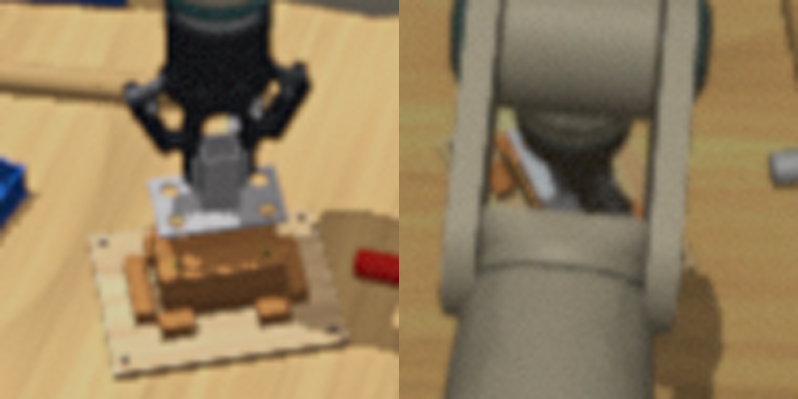

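The side view shows the flange level over the block, its holes at crop (168,190), (178,221), (270,212), (262,181). I measure the plate at its height in this same camera.

```bash
cat > p.py <<'E'
from d import *
import sys
f,zt=sys.argv[1],float(sys.argv[2]);hs=eval(sys.argv[3])
im=cv2.imread(f"pics/{f}.png");hsv=cv2.cvtColor(im,cv2.COLOR_BGR2HSV).astype(int);S,V=hsv[...,1],hsv[...,2]
u=[h[0] for h in hs];v=[h[1] for h in hs]
m=win(im,(int(min(u))-8,int(max(u))+9,int(min(v))-5,int(max(v))+6))&(S<60)&(V>120)
print("plate",rect("side",m,zt),m.sum())
X=[]
for a,b in hs:  # holes: saturation blobs
    for _ in range(2):
        i,j=int(round(a)),int(round(b));r=3;w=S[j-2:j+3,i-r:i+r+1].astype(float);w=np.clip(w-45,0,60);yy,xx=np.mgrid[j-2:j+3,i-r:i+r+1];a,b=(w*xx).sum()/w.sum(),(w*yy).sum()/w.sum()
    X.append(onz("side",a,b,zt)[:2]*1000)
X=np.array(X);print("holes",X.round(1).tolist(),X.mean(0).round(1))
for p,q in((0,3),(1,2),(0,1),(3,2)):
    d=X[p]-X[q];print(np.degrees(np.arctan2(d[1],d[0])).round(1),np.hypot(*d).round(1))
E
python3 p.py side3 .1085 "[(255+a/4.2,140+b/4.2) for a,b in((168,190),(178,221),(270,212),(262,181))]"
```

```text
plate (array([604.3,  -5.3]), array([95.8, 59.7]), 26.8) 253
holes [[639.9, -4.0], [626.1, 23.4], [565.4, -6.7], [581.3, -35.5]] [603.2  -5.7]
28.3 66.6
26.4 67.8
-63.2 30.7
-61.1 32.9
```

Plate and block centres agree to about 1 mm and yaws to about 1°. I lower 2.7 cm to about 15 mm clearance and check again.

```bash

python3 -m crank '[[[255,0,0,-0.8,0,0,0],[255,0,0,-1.6,0,0,0],[255,0,0,-2.3,0,0,0],[255,0,0,-2.7,0,0,0],[255,0,0,-2.7,0,0,0]]]' >/dev/null
python3 -m crank '[[[255,0,0,0,0,0,0],[255,0,0,0,0,0,0],[255,0,0,0,0,0,0],[255,0,0,0,0,0,0],[255,0,0,0,0,0,0]]]' >/dev/null; python3 st.py
python3 - <<'E'
from h import *
im=ctrl.grab_frame("side");cv2.imwrite("pics/side4.png",im);cv2.imwrite("pics/c7.png",cv2.resize(im[160:235,260:345],None,fx=7,fy=7,interpolation=cv2.INTER_CUBIC))
# expected plate hole pixels for a centred flange
c=np.array([.6038,-.0055]);a=np.radians(27);R=np.array([[np.cos(a),-np.sin(a)],[np.sin(a),np.cos(a)]])
print([tuple(map(float,proj("side",[*(c+R@[x,y]),.082]).round(1))) for x,y in((.034,-.016),(.034,.016),(-.034,.016),(-.034,-.016))])
E
python3 p.py side4 .0815 "[(296.1,190.0),(298.2,196.8),(319.8,195.3),(317.5,187.5)]"
```

```text
13.4 [604.   -5.3 123. ] ydir 27.2 zdir [ 0.  0. -1.] w 27.6 g 60.3 F [-0.1 -0.4 -2.9] j6 [-0.07 -0.54]
[(294.8, 190.8), (296.4, 198.2), (317.9, 195.4), (316.0, 188.1)]
plate (array([603.8,  -3.3]), array([97.5, 58.3]), 23.8) 239
holes [[640.7, -2.9], [626.4, 24.7], [559.9, -10.1], [575.9, -37.9]] [600.7  -6.5]
28.3 73.6
27.6 75.0
-62.7 31.1
-60.2 32.0
```

View pics/c7.png

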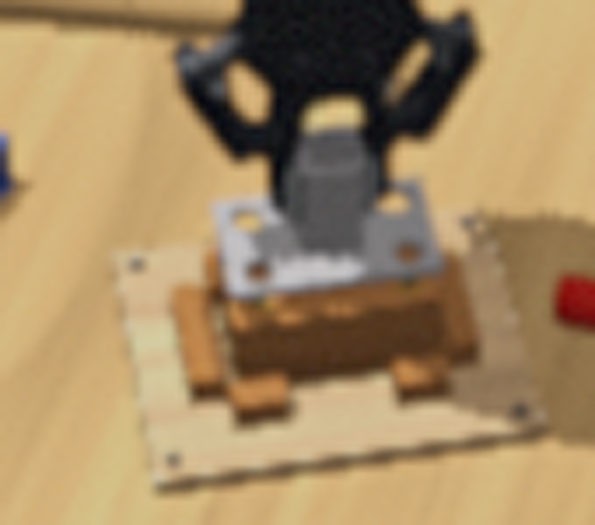

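The flange is held level and clear of the block. Its holes in the picture, at (295.1,191.1), (297.0,198.4), (318.4,195.7), (316.6,188.9), are within about 0.8 px of the expected centred positions. My earlier seeds were off, so I ignore that hole fit. The block has not moved, so I hand in.

```bash
python3 -c "
from station import ctrl
print(ctrl.sign_off())"
```

```text
the job is handed in; nothing more can be done
None
```

I handed the job in with the block seated in the jig pocket, holes up, and the flange held level about 15 mm above it. Its holes line up with the threaded holes to about 1 mm by camera; the hand-in gave no verdict back.

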